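# Stack a slide tray on the shaker

### The arm

A 6-joint arm with a two-finger parallel gripper is mounted at the origin on the work surface. World frame = base frame: x ahead of the robot, y to its left, z up, the work surface at z = 0. Lengths are in mm, angles in degrees, forces in N, time in s.
With the tool pointing down it reaches from about 350 to 850 mm from the base axis. Payload 8.1 kg.
Tool frame: the origin (TCP) lies midway between the tips of the shut fingers; the grasp point (between the pads) lies 19 mm behind it (r.grasp_offset is the distance from the TCP to the grasp point, in mm); z points along the fingers, x is the direction in which the jaws open and shut, and the axes are right-handed (so a half turn about z gives the same grasp; the last joint's range is limited). The gripper opens to 85 mm and grips with 20 to 120 N. Pads are 22 mm wide; open, the fingers measure 114 mm over their backs; the gripper's body (76 mm by 85 mm) begins 54 mm behind the grasp point. The pads swing forward as they close: fully open they stand 13 mm farther back than shut.
Start: joints at [-74.966, 7.471, 85.268, -0, 87.261, -4.893], TCP at [204.518, -564.072, 231.292] pointing down, gripper open.
Joint ranges: [-169.43, 169.43], [-51.17, 129.36], [1.28, 143.12], [-76.62, 256.62], [0, 156.53], [-152.29, 152.29]. Speed limits (degrees/s): [136.94, 136.94, 159.86, 180, 180, 180].

### API

Orientations are given as [roll, pitch, yaw] about the fixed x, y, z axes, in that order (R = Rz(yaw) Ry(pitch) Rx(roll)).
In Python, from bench import r, optics, hand_in gives the robot as it stands.
- The arm moves only by the shell command python3 -m pendant 'ROWS' [FORCE]. ROWS is JSON, a list of rows, each a list of 5 numbers: the opening, from 0 (shut) to 1 (fully open), then the shift along the tool's x, y, z in mm, then the turn about the tool's z in degrees. A call has 1 to 10 rows; each row shifts and turns the commanded pose from where the row before left it, along the tool's axes as they then stand; what a row does not reach is not made up. A row lasts 1/10 s, in which the tool goes at most 50 mm and 8.59 degrees, less where a joint would pass 70% of its speed; a pose out of reach is approached as far as the arm can. A call with a gripper value outside its range is refused whole. The fingers move at their own pace and stop on an object; FORCE is the grip in N (left out, the last holds). Time passes only in rows, so rows that do not move let the fingers close. It gives the time, the measured TCP pose, the force and the opening at its end, in the units of the state.
- r.sense(): the state, without advancing time (a new reading comes with each control period).
- optics.snapshot(name): name is "side" or "top" or "wrist"; returns (picture, depth): 384x512x3 uint8, blue, green, red; 384x512 float32, mm along the optical axis (not along the pixel's ray), 0 where there is no reading.
- optics.camera_params(name): a dict with "camera_matrix" (3x3 intrinsics, pixels), "eye" and "orientation" of the camera in the world. Camera axes: x right, y down, z forward; pixel columns grow to the right and rows downward; lengths in mm; the calibration is good to about 2 mm. A picture is of the moment at which its call begins: read the wrist's pose just before it. camera_params takes no time and is no camera call; for the wrist camera it gives the pose at the moment of the call.
- hand_in(): hands the job in, once; it reports no verdict.
Trained networks look in the newest picture that a camera, given by its name, has taken for a name from the list of things; names that differ only in an ending like _2 or _b are one class to them, and where a whole thing is asked for, a point or a joint stands for the part that bears it (a point fixed in the world has none). Each returns a list of dicts, best first, with "score" (0 to 1); they miss things now and then, are a little off and sometimes report something else, mostly with a low value. They report only what shows in the picture. A call takes as long as a camera call. They do not tell look-alikes from the thing itself.
- optics.search_frame(camera, query): "at" ([x, y, z] in mm, in world coordinates, good to about 4 mm: the middle of the surface that is visible of it).
The state is a dict: "time": time; "joint_pos": joint angles; "qd": joint speeds; "joint_efforts": joint torques, N m; "tool_pos": TCP position; "tcp_rot": TCP orientation; "ft_force": force on the tool from outside, world axes, zero at the start; "wrist_torque": the same for the moment, N m; "finger_gap": finger opening in mm.
Only numpy, scipy, OpenCV 4.12 (cv2) and the standard library are available. Lean on these libraries where they do the work, as an engineer would, in place of code of your own. Each camera call takes 0.05 s, during which the arm holds its last target. There are 200 camera calls.

### The job

Pick up the slide-washing tray by its carrying handle, keep it level and stack it on the tray that is fixed on the shaker, lugs in the sockets, pressed gently down until it is fully home under both side clips; then let go. The shaker stopped part-way through its stroke, so feel for the sockets, never lean hard on it, and leave everything else on the bench where it is.

Things in the scene. Friction and masses are not known exactly. Their poses are not given: they have to be found in the camera images.
- tray: The loose white plastic tray to stack, 0.34 to 0.53 kg. Outline 210 (x) by 130 (y) mm, rim top 51 mm above the origin, glass slides in it. Origin: middle of the tray, at the level of its lugs' feet (they stand on the bench). Symmetrical: may be stacked either way round. Corner columns 24 by 22 mm over the lugs; their shoulders, 15 mm above the origin, rest on the lower rim when home.
- tray_handle (a point): Middle of the tray's carrying handle, 91 mm above the tray's origin: a straight bar along the tray's x, 102 mm long, 14 mm thick (y), 22 mm tall, on two posts 90 mm apart; 29 mm of free height below it to the rim.
- tray_lug (a point): Foot of one of the tray's four round lugs, each 12 mm across, 15 mm long, its foot tapered to 10.4 mm over 1.5 mm. They stand at x = +-74, y = +-52 mm in the tray's frame; this one is +x, +y.
- tray_lip (a point): Outer edge of the catch lip low on the tray's +y side (same on -y): 70 mm long at mid-length, reaching out to y = +-64 mm, 16 to 20 mm above the tray's origin. The lower tray's side clips snap over these lips.
- shaker: Reciprocating shaker, off, standing fast: cream housing 250 (x) by 200 (y) mm, control panel on its -x face. Origin: middle of its underside, on the bench. On top a platform 235 by 155 mm that moves along the shaker's x; the drive holds it against about 25 N. Fixed on it is the lower tray, white, 210 (x) by 130 (y) mm, no handle, its flat rim top 128 mm above the bench.
- stroke_middle (a point): Point on the housing's axis at rim-top height (128 mm above the bench), axes as the shaker. The lower tray's centre lies on this point's x line, anywhere from -14 to +14 mm of it (where the stroke stopped, not measured), 0 in y, never turned. Stacked tray's origin: at this height with lugs standing on the rim, 15 mm below it when home. Loads over 40 N harm the drive.
- sockets_middle (a point): Where the +x +y socket's mouth would be at mid-stroke; it is shifted in x like the lower tray. Four sockets 14.2 (x) by 16 (y) mm, 16 mm deep, at x = +-74, y = +-52 mm from the lower tray's centre, in a flat rim that is 45 mm wide at the ends and 22 mm along the sides; inside it an open basin 120 by 86 mm.
- clip_middle (a point): Where the top of the +y side clip would be at mid-stroke (another on -y); shifted like the lower tray. Sprung plastic clips 40 mm long at mid-length of the long sides, tops 14 mm above the rim. They meet the catch lips some 10 mm before home; spreading both takes 8 to 16 N, the tray's weight included; they snap over the lips within the last millimetre.
- coplin_jar: bystander: round glass staining jar with white lid, 54 mm across, 100 mm tall, origin under its centre
- dropper_bottle: bystander: small amber dropper bottle, 42 mm across, 95 mm tall, origin under its centre
- petri_dishes: bystander: stack of three clear Petri dishes, 93 mm across, 45 mm tall, origin under its centre
- beaker: bystander: glass beaker, 76 mm across, 98 mm tall, origin under its centre
- slide_box: bystander: flat grey slide box, 177 by 87 by 36 mm, origin under its centre
- wash_bottle: bystander: white wash bottle with bent spout, 66 mm across, 168 mm tall, origin under its centre
- forceps: bystander: steel forceps lying flat, 135 mm long, origin at mid-length
There are look-alikes about, which are no part of the job. Leave any green look-alike of the tray alone.

How it is judged (in metres and radians):
On the way, in this order (a step that is already met when the one before it is completed fails the run):
1. the tray is lifted clear of the bench in the gripper (height (world z) of tray above 0.05 m and contact force between the fingers and tray above 1 N), for 0.2 s.
2. the lugs are lowered well into the sockets (over half-way) with the tray still in the gripper's touch (z of tray in the frame of shaker between 0.11 and 0.12 m and horizontal distance between tray and shaker below 0.018 m and angle between the x axis of tray and the x axis of shaker, either way round below 0.04 rad and contact force between the fingers and tray above 0.3 N), for 0.1 s.
At the end, for the whole second after the job is handed in: The tray sits level (within 0.015 rad) and at rest on the shaker's tray with its lugs fully in the sockets and the clips snapped over: its origin within 1.5 mm of the home height of 113 mm, within 18 mm of the shaker's axis, long sides parallel within 0.04 rad, released (z of tray in the frame of shaker between 0.111 and 0.1145 m and horizontal distance between tray and shaker below 0.018 m and angle between the x axis of tray and the x axis of shaker, either way round below 0.04 rad and angle between tray's own z axis and vertical below 0.015 rad and linear speed of tray below 0.01 m/s); the robot touches nothing.
It fails at once if the tray is pressed or dropped on the shaker with more than 45 N (contact force between tray and shaker above 45 N).
It fails at once if the gripper or arm pushes on the shaker with more than 20 N (contact force between any of the arm, the fingers and shaker above 20 N).
It fails at once if the tray is tipped more than 0.3 rad, so that its slides slip (angle between tray's own z axis and vertical above 0.3 rad).
It fails at once if a bystander is moved more than 30 mm (distance of any of coplin_jar, dropper_bottle, petri_dishes, beaker, slide_box, wash_bottle, forceps from where it was at the start of the episode above 0.03 m).
It also fails if it takes over 72 s, if anything falls off the work surface, if the arm or the gripper's body presses on something with over 40 N, if the wrist force passes 120 N, or if a joint passes its speed limit or range.

## Working session

There is one attempt and no reset: what is moved stays moved. The work goes in short steps, Python scripts to look and compute and a shell command to move; the robot and the scene stay as the last step left them, time stands still between calls to the robot, and variables do not carry over. Pictures are saved under pics/ and viewed, about 8 in all and at most 12, crops included, and the job is handed in when it is done.

```bash
ls; mkdir -p pics; cat > h.py <<'E'
import numpy as np, cv2
from bench import r, optics, hand_in
from scipy.spatial.transform import Rotation as R
def cam(n):
    p=optics.camera_params(n); return np.array(p["camera_matrix"]),np.array(p["eye"],float),p["orientation"]
def rot(o):
    o=np.array(o,float)
    return o if o.shape==(3,3) else R.from_euler('xyz',o,degrees=True).as_matrix()
def cloud(n,d):
    K,e,o=cam(n); v,u=np.mgrid[:d.shape[0],:d.shape[1]]
    P=np.stack([(u-K[0,2])/K[0,0]*d,(v-K[1,2])/K[1,1]*d,d],-1)
    W=P@rot(o).T+e; W[d<=0]=np.nan; return W
E
python3 - <<'E'
from h import *
s=r.sense(); print(s)
for n in("side","top"):
    p,d=optics.snapshot(n); cv2.imwrite(f"pics/{n}0.png",p); np.save(f"pics/{n}0.npy",d)
    print(n,optics.camera_params(n))
    for q in("tray","tray_handle","shaker","stroke_middle","tray_lug","clip_middle"):
        print(q,[(np.round(x["at"]),round(x["score"],2)) for x in optics.search_frame(n,q)])
a=np.hstack([cv2.imread("pics/side0.png"),cv2.imread("pics/top0.png")]); cv2.imwrite("pics/both0.png",cv2.resize(a,(800,300),interpolation=cv2.INTER_AREA))
E
```

```text
pics
{'time': 0.0, 'joint_pos': array([-7.49656315e+01,  7.51556528e+00,  8.53286019e+01, -1.63643655e-03,
        8.72611618e+01, -4.89247147e+00]), 'qd': array([ 0.06658911, -0.05020991, -0.01224013, -0.06936889, -0.03768006,
       -0.02643327]), 'joint_efforts': array([-2.75831462e-04, -5.69391882e+01, -5.00556064e+01, -2.69573111e-04,
        1.43136547e-02, -2.51803527e-05]), 'tool_pos': array([ 204.36769259, -563.54501064,  230.24615257]), 'tcp_rot': array([-1.79992645e+02,  1.05084593e-01, -7.00730736e+01]), 'ft_force': array([-0.99935597,  0.45651018, -0.22236743]), 'wrist_torque': array([-0.03996394,  0.03453225, -0.00704234]), 'finger_gap': 85.49905521477459}
side {'camera_matrix': array([[461.34580898,   0.        , 260.60688116],
       [  0.        , 461.34580898, 186.74479491],
       [  0.        ,   0.        ,   1.        ]]), 'eye': array([ 241.70408599,  919.83486231, 1265.05814314]), 'orientation': array([-138.12448247,    0.64931762, -169.69865827])}
tray [(array([ 227., -353.,   54.]), 0.87), (array([ 477., -248.,   54.]), 0.56), (array([ 440., -724.,   55.]), 
[... 556 characters left out ...]
,
       [  0.        ,   0.        ,   1.        ]]), 'eye': array([ 349.76948517, -115.51196093, 1695.59863089]), 'orientation': array([-1.77097153e+02,  5.05351987e-02, -9.07463751e+01])}
tray [(array([ 478., -255.,   52.]), 0.84), (array([ 442., -725.,   50.]), 0.78), (array([ 173., -331.,   48.]), 0.76)]
tray_handle [(array([ 480., -256.,   49.]), 0.96), (array([ 440., -726.,   50.]), 0.8), (array([ 180., -331.,   49.]), 0.6)]
shaker [(array([464., 228.,  96.]), 0.84)]
stroke_middle [(array([465., 227.,  96.]), 0.86)]
tray_lug [(array([ 176., -336.,   55.]), 0.95), (array([ 442., -729.,   51.]), 0.93), (array([ 480., -254.,   50.]), 0.84)]
clip_middle [(array([461., 228.,  98.]), 0.69)]
```

View pics/top0.png

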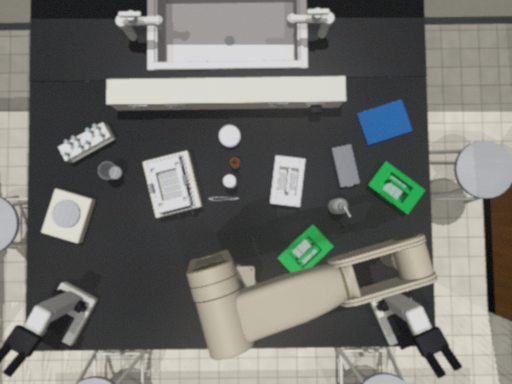

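View pics/side0.png

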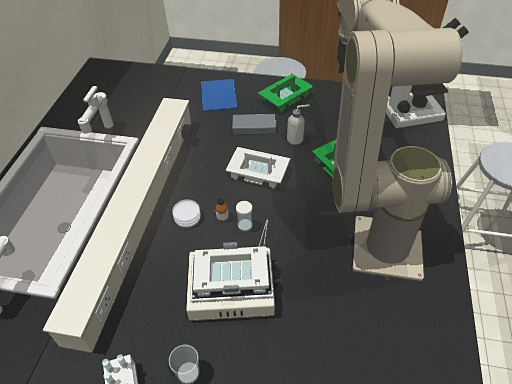

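```bash
python3 - <<'E'
from h import *
for n in("top","side"):
    d=np.load(f"pics/{n}0.npy"); W=cloud(n,d)
    for nm,c,rad,lo,hi in(("tray",(478,-255),140,30,60),("handle",(478,-255),90,80,110),("rim",(462,240),170,118,136),("housing",(462,240),180,40,110)):
        m=(np.hypot(W[...,0]-c[0],W[...,1]-c[1])<rad)&(W[...,2]>lo)&(W[...,2]<hi)
        P=W[m]
        if len(P)<10: print(n,nm,len(P));continue
        print(n,nm,len(P),np.round(np.median(P[:,2]),1),cv2.minAreaRect(P[:,:2].astype(np.float32)))
E
```

```text
top tray 935 51.1 ((477.1898498535156, -258.50274658203125), (130.5720977783203, 209.965576171875), 82.43452453613281)
top handle 88 101.4 ((477.4124450683594, -258.33270263671875), (14.548646926879883, 101.34053802490234), 82.2840805053711)
top rim 973 127.7 ((463.85211181640625, 238.62413024902344), (210.35232543945312, 132.8988037109375), 13.655871391296387)
top housing 1734 87.9 ((461.4794921875, 237.51600646972656), (265.3419494628906, 202.8817138671875), 13.41366958618164)
side tray 982 51.5 ((481.5125732421875, -257.61163330078125), (137.88409423828125, 211.0790252685547), 81.81420135498047)
side handle 179 98.1 ((481.4609680175781, -256.24700927734375), (22.79612922668457, 103.14178466796875), 81.30999755859375)
side rim 1918 128.7 ((466.787109375, 240.4590301513672), (210.751708984375, 140.61692810058594), 13.365212440490723)
side housing 3477 88.6 ((463.416259765625, 238.76406860351562), (267.8965148925781, 201.74908447265625), 13.811930656433105)
```

```bash
cat >> h.py <<'E'
def go(x,y,z,yaw):
    s=r.sense(); M=rot(s["tcp_rot"]); d=M.T@(np.array([x,y,z])-s["tool_pos"])
    t=-((yaw-s["tcp_rot"][2]+180)%360-180)
    print("t",round(s["time"],2),"tcp",np.round(s["tool_pos"],1),np.round(s["tcp_rot"],2),"F",np.round(s["ft_force"],1),"gap",round(s["finger_gap"],1),"-> shift (before turn)",np.round(d,1),"turn",round(t,2))
E
python3 -c "
from h import *
go(478,-258,300,-97.6)"
```

```text
t 0.7 tcp [ 204.5 -564.1  231.3] [-1.800e+02 -1.000e-02 -7.007e+01] F [-0.   1.   0.6] gap 85.4 -> shift (before turn) [-194.5 -361.4  -68.7] turn 27.53
```

```bash
python3 -m pendant '[[1,0,0,-35,0],[1,0,0,-34,0],[1,-14,-26,0,0],[1,-16,-30,0,0],[1,-16,-30,0,0],[1,-16,-30,0,0],[1,-16,-30,0,0],[1,-16,-30,0,0],[1,-16,-30,0,0],[1,-16,-30,0,0]]'
python3 -m pendant '[[1,-16,-30,0,0],[1,-16,-30,0,0],[1,-16,-30,0,0],[1,-14,-25,0,0],[1,-6,-10,0,0],[1,0,0,0,7],[1,0,0,0,7],[1,0,0,0,7],[1,0,0,0,6.5],[1,0,0,0,0]]'
python3 - <<'E'
from h import *
go(478,-258,300,-97.6)
p,d=optics.snapshot("wrist"); cv2.imwrite("pics/w1.png",p); W=cloud("wrist",d); np.save("pics/w1.npy",W)
print(optics.camera_params("wrist"))
for nm,c,rad,lo,hi in(("tray",(478,-255),140,40,60),("handle",(478,-255),90,85,110)):
    m=(np.hypot(W[...,0]-c[0],W[...,1]-c[1])<rad)&(W[...,2]>lo)&(W[...,2]<hi); P=W[m]
    print(nm,len(P)); 
    if len(P)>10: print(np.median(P[:,2]),cv2.minAreaRect(P[:,:2].astype(np.float32)))
E
```

```text
time: 1.7
tool_pos: [384.2, -364.1, 300.5]
tcp_rot: [-180.0, -0.0, -70.1]
ft_force: [-0.8, 0.4, -0.4]
finger_gap: 85.2
time: 2.7
tool_pos: [477.5, -259.2, 300.3]
tcp_rot: [180.0, -0.0, -97.7]
ft_force: [-0.0, -0.7, 0.5]
finger_gap: 85.5
t 2.7 tcp [ 477.5 -259.2  300.3] [ 1.7999e+02 -1.0000e-02 -9.7700e+01] F [-0.  -0.7  0.5] gap 85.5 -> shift (before turn) [-1.2 -0.4  0.3] turn -0.1
{'camera_matrix': array([[331.8082125 ,   0.        , 257.95450721],
       [  0.        , 331.8082125 , 193.56297214],
       [  0.        ,   0.        ,   1.        ]]), 'eye': array([ 561.74089305, -271.18734161,  441.75656592]), 'orientation': array([ 1.60896090e+02,  3.53806848e-02, -9.74773241e+01])}
tray 12314
49.76924269416995 ((479.23675537109375, -258.73077392578125), (130.25863647460938, 209.88076782226562), 82.60379791259766)
handle 1267
100.40706601155057 ((479.7434997558594, -258.6936340332031), (13.844939231872559, 101.2815170288086), 82.7486343383789)
```

View pics/w1.png

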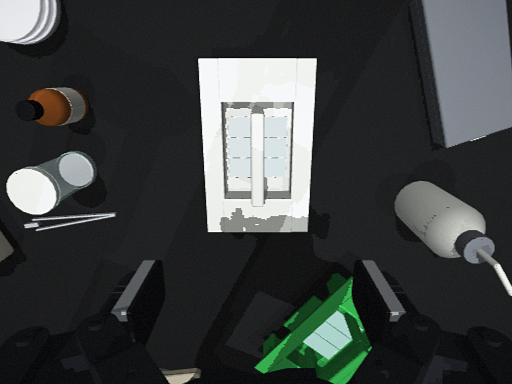

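```bash
python3 -m pendant '[[1,-1,-1.4,20,-0.2],[1,0,0,40,0],[1,0,0,40,0],[1,0,0,40,0],[1,0,0,35,0],[1,0,0,25,0],[1,0,0,18,0],[1,0,0,10,0],[1,0,0,0,0],[1,0,0,0,0]]'
python3 -m pendant '[[0,0,0,0,0],[0,0,0,0,0],[0,0,0,0,0],[0,0,0,0,0],[0,0,0,0,0],[0,0,0,0,0],[0,0,0,0,0],[0,0,0,0,0]]' 50
python3 -c "
from h import *
go(479,-258.5,72,-97.4)
print(r.sense()['wrist_torque'])"
```

```text
time: 3.75
tool_pos: [479.7, -258.3, 73.2]
tcp_rot: [-180.0, -0.0, -97.3]
ft_force: [0.5, -0.3, 0.2]
finger_gap: 85.8
time: 4.55
tool_pos: [479.4, -258.0, 72.5]
tcp_rot: [-180.0, -0.0, -97.4]
ft_force: [-1.2, -0.6, 2.5]
finger_gap: 13.2
t 4.55 tcp [ 479.4 -258.    72.5] [-1.7998e+02 -2.0000e-02 -9.7370e+01] F [-1.2 -0.6  2.5] gap 13.2 -> shift (before turn) [0.5 0.3 0.5] turn 0.03
[-0.03541841  0.08086406 -0.02461311]
```

```bash
python3 -m pendant '[[0,0,0,-8,0],[0,0,0,-15,0],[0,0,0,-25,0],[0,0,0,-30,0],[0,0,0,-30,0],[0,0,0,-30,0],[0,0,0,-30,0],[0,0,0,-22,0],[0,0,0,-10,0],[0,0,0,0,0]]'
python3 - <<'E'
from h import *
go(464,239,272,-76.4)
print(r.sense()['wrist_torque'])
p,d=optics.snapshot("wrist"); cv2.imwrite("pics/w2.png",p); W=cloud("wrist",d)
T=r.sense()["tool_pos"]
for nm,lo,hi in(("tray",T[2]-40,T[2]-8),("handle",T[2]+12,T[2]+40)):
    m=(np.hypot(W[...,0]-T[0],W[...,1]-T[1])<125)&(W[...,2]>lo)&(W[...,2]<hi); P=W[m]
    if len(P)<10: print(nm,len(P)); continue
    A=np.c_[P[:,:2]-P[:,:2].mean(0),np.ones(len(P))]; c=np.linalg.lstsq(A,P[:,2],rcond=None)[0]
    print(nm,len(P),np.median(P[:,2]),cv2.minAreaRect(P[:,:2].astype(np.float32)),"slope",c)
E
```

```text
time: 5.55
tool_pos: [479.9, -258.2, 274.4]
tcp_rot: [-179.8, -0.1, -97.4]
ft_force: [0.6, -0.4, -4.1]
finger_gap: 13.1
t 5.55 tcp [ 479.9 -258.2  274.4] [-1.7984e+02 -8.0000e-02 -9.7370e+01] F [ 0.6 -0.4 -4.1] gap 13.1 -> shift (before turn) [-491.    79.6    1.5] turn -20.97
[ 0.0016827   0.00488509 -0.01229718]
tray 45514 249.7016168572984 ((480.2134094238281, -258.69769287109375), (130.6269073486328, 208.29034423828125), 82.40725708007812) slope [ 1.27360729e-02 -2.32160993e-03  2.49292075e+02]
handle 9495 300.46872034634544 ((484.5304870605469, -258.8043518066406), (43.799598693847656, 89.32015228271484), 62.33929443359375) slope [-2.92287056e-02  4.43166209e-03  3.00072236e+02]
```

View pics/w2.png

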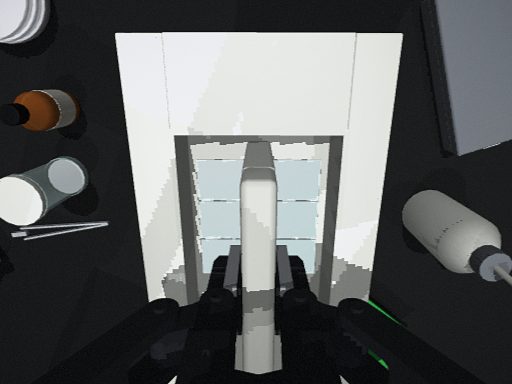

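```bash
python3 -m pendant '[[0,-8,2,-8,0],[0,-18,4,-15,0],[0,-26,5,-20,0],[0,-30,6,-22,0],[0,-32,6,-24,0],[0,-32,6,-24,0],[0,-32,6,-24,0],[0,-28,5,-20,0],[0,-18,4,-12,0],[0,-8,2,-6,0]]'
python3 -m pendant '[[0,0,0,0,-4],[0,0,0,0,-6],[0,0,0,0,-6],[0,0,0,0,-5],[0,0,0,0,0],[0,0,0,0,0]]'
python3 - <<'E'
from h import *
go(464,239,272,-76.4)
p,d=optics.snapshot("wrist"); cv2.imwrite("pics/w3.png",p); W=cloud("wrist",d); np.save("pics/w3.npy",W)
for nm,c,rad,lo,hi in(("rim",(464,239),130,118,136),("plat",(464,239),180,60,100)):
    m=(np.hypot(W[...,0]-c[0],W[...,1]-c[1])<rad)&(W[...,2]>lo)&(W[...,2]<hi); P=W[m]
    print(nm,len(P)); 
    if len(P)>10: print(np.median(P[:,2]),cv2.minAreaRect(P[:,:2].astype(np.float32)))
for q in("stroke_middle","sockets_middle","clip_middle"):
        print(q,[(np.round(x["at"]),round(x["score"],2)) for x in optics.search_frame("wrist",q)])
E
```

```text
time: 6.6
tool_pos: [462.8, -19.2, 449.6]
tcp_rot: [-179.9, 0.0, -97.2]
ft_force: [0.3, -0.3, -4.4]
finger_gap: 13.2
time: 7.2
tool_pos: [463.1, -21.8, 447.0]
tcp_rot: [180.0, 0.0, -76.5]
ft_force: [-0.1, 0.9, -4.3]
finger_gap: 13.4
t 7.2 tcp [463.1 -21.8 447. ] [ 1.7996e+02  2.0000e-02 -7.6530e+01] F [-0.1  0.9 -4.3] gap 13.4 -> shift (before turn) [-253.3  -61.7  175.1] turn -0.13
rim 10377
126.96295687184215 ((465.9409484863281, 238.73773193359375), (209.64476013183594, 133.46377563476562), 13.365057945251465)
plat 6780
93.5206064521862 ((469.9600524902344, 237.0736541748047), (241.34120178222656, 199.23916625976562), 14.060077667236328)
stroke_middle [(array([649., -14.,  47.]), 0.73), (array([481., 246., 130.]), 0.64)]
sockets_middle [(array([485., 243., 129.]), 0.96)]
clip_middle [(array([483., 240., 128.]), 0.92)]
```

View pics/w3.png

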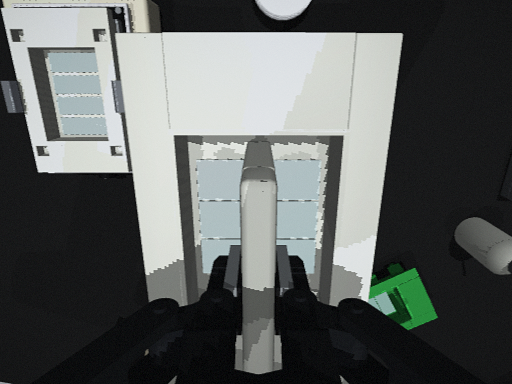

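```bash
python3 - <<'E'
from h import *
K,e,o=cam("wrist"); M=rot(o); im=cv2.imread("pics/w3.png")
c=np.array([465.5,238.9]); a=np.radians(13.4); ux=np.array([np.cos(a),np.sin(a)]); uy=np.array([-ux[1],ux[0]])
for z in (127.,):
    X,Y=np.meshgrid(np.arange(-125,125,.5),np.arange(85,-85,-.5))   # image: x right, y up, 2px/mm
    P=np.stack([c[0]+X*ux[0]+Y*uy[0],c[1]+X*ux[1]+Y*uy[1],np.full_like(X,z)],-1)
    C=(P-e)@M; u=C[...,0]/C[...,2]*K[0,0]+K[0,2]; v=C[...,1]/C[...,2]*K[1,1]+K[1,2]
    O=cv2.remap(im,u.astype(np.float32),v.astype(np.float32),cv2.INTER_LINEAR)
    g=cv2.cvtColor(O,cv2.COLOR_BGR2GRAY)
    for sx in(-1,1):
        for sy in(-1,1):
            w=(abs(X-74*sx)<14)&(abs(Y-52*sy)<11.5)
            m=w&(g<130); print(sx,sy,m.sum()/4,"mm2 ctr",np.round([X[m].mean(),Y[m].mean()],1),"range",X[m].min(),X[m].max(),Y[m].min(),Y[m].max())
    cv2.imwrite("pics/ortho.png",O)
E
```

```text
-1 -1 116.75 mm2 ctr [-74.8 -51.2] range -80.5 -67.0 -61.0 -46.5
-1 1 162.0 mm2 ctr [-74.5  51.7] range -81.0 -67.5 42.5 57.5
1 -1 149.75 mm2 ctr [ 75.5 -51.3] range 67.0 81.0 -61.0 -45.5
1 1 186.25 mm2 ctr [74.3 52.1] range 66.5 81.0 43.0 58.5
```

View pics/ortho.png

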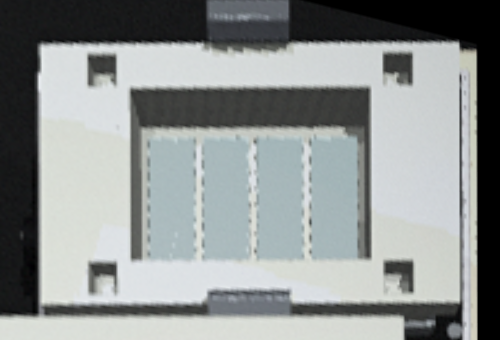

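```bash
python3 -m pendant '[[0,-8,-2,0,0],[0,-20,-5,0,0],[0,-30,-7.5,0,0],[0,-36,-9,0,0],[0,-36,-9,0,0],[0,-36,-9,0,0],[0,-36,-9,0,0],[0,-28,-7,0,0],[0,-16,-4,0,0],[0,-6.5,-1.8,0,0]]'
python3 -m pendant '[[0,0,0,10,0],[0,0,0,25,0],[0,0,0,30,0],[0,0,0,30,0],[0,0,0,30,0],[0,0,0,30,0],[0,0,0,30,0],[0,0,0,22,0],[0,0,0,12,0],[0,0,0,0,0]]'
python3 -m pendant '[[0,0,0,0,0],[0,0,0,0,0]]'
python3 -c "
from h import *
go(465.8,238.5,215,-76.6)
print(r.sense()['wrist_torque'])"
```

```text
time: 8.4
tool_pos: [464.9, 240.6, 446.9]
tcp_rot: [180.0, 0.0, -76.3]
ft_force: [-0.1, -0.1, -3.9]
finger_gap: 13.3
time: 9.4
tool_pos: [464.3, 237.1, 226.0]
tcp_rot: [179.8, -0.0, -76.4]
ft_force: [0.2, -0.2, -3.6]
finger_gap: 13.3
time: 9.6
tool_pos: [466.5, 238.6, 230.2]
tcp_rot: [-179.8, 0.0, -76.4]
ft_force: [-0.0, 0.2, -4.7]
finger_gap: 13.0
t 9.6 tcp [466.5 238.6 230.2] [-1.7983e+02  2.0000e-02 -7.6390e+01] F [-0.   0.2 -4.7] gap 13.0 -> shift (before turn) [-0.1  0.7 15.2] turn 0.21
[ 0.04939409  0.03249025 -0.03233657]
```

```bash
python3 -m pendant '[[0,0,0,0,0],[0,0,0,0,0],[0,0,0,0,0],[0,0,0,0,0]]'
python3 - <<'E'
from h import *
for n in("top","side"):
    p,d=optics.snapshot(n); cv2.imwrite(f"pics/{n}1.png",p); W=cloud(n,d); T=r.sense()["tool_pos"]; print(np.round(T,1),np.round(r.sense()["tcp_rot"],2))
    for nm,lo,hi in (("rim",T[2]-30,T[2]-15),):
        m=(np.hypot(W[...,0]-T[0],W[...,1]-T[1])<150)&(W[...,2]>lo)&(W[...,2]<hi); P=W[m]
        print(n,nm,len(P)); 
        if len(P)>10: print(np.median(P[:,2]),cv2.minAreaRect(P[:,:2].astype(np.float32)))
a=cv2.imread("pics/side1.png")[170:350,130:330]; cv2.imwrite("pics/side1c.png",cv2.resize(a,None,fx=3,fy=3))
E
```

```text
time: 10.0
tool_pos: [465.5, 238.5, 228.5]
tcp_rot: [-180.0, 0.0, -76.4]
ft_force: [0.5, 0.7, -4.8]
finger_gap: 13.4
[465.5 238.5 228.4] [-180.      0.    -76.37]
top rim 683
206.81350017972545 ((464.7126159667969, 237.9044189453125), (210.29049682617188, 130.40866088867188), 13.12247371673584)
[465.5 238.5 228.3] [180.    -0.   -76.37]
side rim 1954
207.70479097475345 ((467.0810546875, 238.30203247070312), (210.79672241210938, 134.52154541015625), 13.069826126098633)
```

View pics/side1c.png

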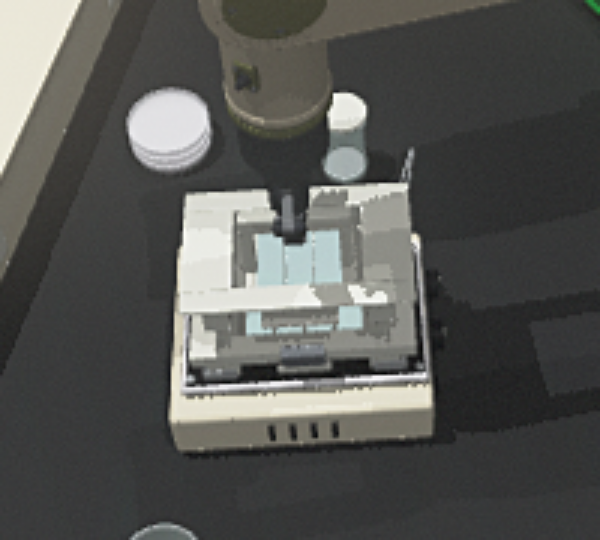

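```bash
python3 -m pendant '[[0,-0.5,0,3,-0.2],[0,0,0,6,0],[0,0,0,6,0],[0,0,0,4,0],[0,0,0,2,0],[0,0,0,0,0],[0,0,0,0,0],[0,0,0,0,0],[0,0,0,0,0],[0,0,0,0,0]]'
python3 -c "
from h import *
go(465.3,239.0,200.5,-76.2)
print(r.sense()['wrist_torque'])"
```

```text
time: 11.1
tool_pos: [465.5, 239.0, 207.5]
tcp_rot: [-180.0, 0.0, -76.2]
ft_force: [-0.6, 0.2, -3.6]
finger_gap: 12.9
t 11.1 tcp [465.5 239.  207.5] [-179.98    0.    -76.17] F [-0.6  0.2 -3.6] gap 12.9 -> shift (before turn) [-0.1  0.2  7. ] turn 0.03
[ 0.08041496  0.04968685 -0.02110957]
```

```bash
python3 -m pendant '[[0,0,0,1.5,0],[0,0,0,1.5,0],[0,0,0,1,0],[0,0,0,1,0],[0,0,0,1,0],[0,0,0,0,0],[0,0,0,0,0],[0,0,0,0,0]]'
python3 -c "
from h import *
go(465.3,239.0,200.5,-76.2)
print(r.sense()['wrist_torque'])"
```

```text
time: 11.9
tool_pos: [465.4, 239.0, 201.4]
tcp_rot: [-180.0, 0.0, -76.2]
ft_force: [-0.1, -0.3, -4.5]
finger_gap: 13.1
t 11.9 tcp [465.4 239.  201.4] [-179.99    0.    -76.17] F [-0.1 -0.3 -4.5] gap 13.1 -> shift (before turn) [-0.1  0.1  0.9] turn 0.03
[-0.00201736  0.04291542 -0.00677446]
```

Now feel through the rim height in 1 mm steps.

```bash
python3 -m pendant '[[0,0,0,1,0],[0,0,0,0,0],[0,0,0,0,0]]'; python3 -m pendant '[[0,0,0,1,0],[0,0,0,0,0],[0,0,0,0,0]]'; python3 -m pendant '[[0,0,0,1,0],[0,0,0,0,0],[0,0,0,0,0],[0,0,0,0,0]]'
python3 -c "
from h import *
go(465.3,239.0,198,-76.2)
print(r.sense()['wrist_torque'])"
```

```text
time: 12.2
tool_pos: [465.3, 238.9, 200.3]
tcp_rot: [180.0, 0.0, -76.2]
ft_force: [0.6, -0.1, -4.0]
finger_gap: 13.1
time: 12.5
tool_pos: [465.3, 238.9, 199.2]
tcp_rot: [180.0, -0.0, -76.2]
ft_force: [-0.4, -0.9, -5.0]
finger_gap: 13.0
time: 12.9
tool_pos: [465.4, 238.9, 198.3]
tcp_rot: [180.0, -0.0, -76.2]
ft_force: [-0.7, 0.1, -4.7]
finger_gap: 13.0
t 12.9 tcp [465.4 238.9 198.3] [180.    -0.   -76.17] F [-0.7  0.1 -4.7] gap 13.0 -> shift (before turn) [-0.1  0.   0.3] turn 0.03
[-0.00979286 -0.00825843  0.06733329]
```

```bash
python3 -m pendant '[[0,0,0,1,0],[0,0,0,1,0],[0,0,0,0,0],[0,0,0,0,0]]'; python3 -m pendant '[[0,0,0,1,0],[0,0,0,0.5,0],[0,0,0,0,0],[0,0,0,0,0]]'
python3 -c "
from h import *
go(465.3,239.0,194,-76.2)
print(r.sense()['wrist_torque'])"
```

```text
time: 13.3
tool_pos: [465.3, 238.9, 196.2]
tcp_rot: [180.0, -0.0, -76.2]
ft_force: [0.3, -0.6, -4.8]
finger_gap: 13.2
time: 13.7
tool_pos: [465.4, 238.9, 194.9]
tcp_rot: [-180.0, -0.0, -76.2]
ft_force: [0.3, -0.9, -3.6]
finger_gap: 13.4
t 13.7 tcp [465.4 238.9 194.9] [-179.99   -0.    -76.17] F [ 0.3 -0.9 -3.6] gap 13.4 -> shift (before turn) [-0.1  0.1  0.9] turn 0.03
[-0.02516956 -0.07697857 -0.0059856 ]
```

```bash
python3 -m pendant '[[0,0,0,1,0],[0,0,0,0,0],[0,0,0,0,0]]'; python3 -m pendant '[[0,0,0,1,0],[0,0,0,0,0],[0,0,0,0,0]]'; python3 -m pendant '[[0,0,0,1,0],[0,0,0,0,0],[0,0,0,0,0]]';python3 -m pendant '[[0,0,0,1,0],[0,0,0,0,0],[0,0,0,0,0]]'
python3 -c "
from h import *
go(465.3,239.0,194,-76.2)
print(r.sense()['wrist_torque'])"
```

```text
time: 14.0
tool_pos: [465.5, 238.9, 193.9]
tcp_rot: [-180.0, -0.0, -76.2]
ft_force: [1.2, -0.6, -1.6]
finger_gap: 13.4
time: 14.3
tool_pos: [465.5, 239.0, 193.1]
tcp_rot: [-180.0, 0.0, -76.2]
ft_force: [0.2, -1.8, -0.4]
finger_gap: 13.3
time: 14.6
tool_pos: [465.5, 239.0, 191.9]
tcp_rot: [-180.0, 0.0, -76.2]
ft_force: [1.6, -0.2, 1.2]
finger_gap: 13.1
time: 14.9
tool_pos: [465.1, 238.8, 190.2]
tcp_rot: [180.0, -0.0, -76.2]
ft_force: [1.2, -0.8, -3.9]
finger_gap: 13.1
t 14.9 tcp [465.1 238.8 190.2] [ 1.7995e+02 -1.0000e-02 -7.6170e+01] F [ 1.2 -0.8 -3.9] gap 13.1 -> shift (before turn) [-0.1 -0.2 -3.8] turn 0.03
[-0.04222351 -0.39291813 -0.0456908 ]
```

```bash
python3 -m pendant '[[0,0,0,1,0],[0,0,0,0,0],[0,0,0,0,0]]'; python3 -m pendant '[[0,0,0,1,0],[0,0,0,0,0],[0,0,0,0,0]]'; python3 -m pendant '[[0,0,0,1,0],[0,0,0,0,0],[0,0,0,0,0]]'
python3 -c "
from h import *
go(465.3,239.0,194,-76.2)
print(r.sense()['wrist_torque'])"
```

```text
time: 15.2
tool_pos: [465.0, 238.8, 189.2]
tcp_rot: [179.9, -0.0, -76.2]
ft_force: [0.6, -0.8, -5.2]
finger_gap: 13.3
time: 15.5
tool_pos: [465.2, 238.8, 188.5]
tcp_rot: [180.0, -0.0, -76.2]
ft_force: [0.5, -0.6, -5.0]
finger_gap: 13.1
time: 15.8
tool_pos: [465.3, 238.9, 187.7]
tcp_rot: [180.0, -0.0, -76.2]
ft_force: [0.6, -1.5, -3.6]
finger_gap: 13.4
t 15.8 tcp [465.3 238.9 187.7] [179.99  -0.   -76.17] F [ 0.6 -1.5 -3.6] gap 13.4 -> shift (before turn) [-0.1  0.  -6.3] turn 0.03
[-0.17933178 -0.0325744  -0.020378  ]
```

```bash
python3 -m pendant '[[0,0,0,1,0],[0,0,0,0,0],[0,0,0,0,0]]'; python3 -m pendant '[[0,0,0,1,0],[0,0,0,0,0],[0,0,0,0,0]]'; python3 -m pendant '[[0,0,0,0.7,0],[0,0,0,0,0],[0,0,0,0,0]]'
python3 -c "
from h import *
go(465.3,239.0,185.5,-76.2)
print(r.sense()['wrist_torque'])"
```

```text
time: 16.1
tool_pos: [465.1, 239.0, 186.4]
tcp_rot: [180.0, 0.0, -76.2]
ft_force: [0.2, 0.7, -5.7]
finger_gap: 12.8
time: 16.4
tool_pos: [465.4, 238.9, 185.8]
tcp_rot: [-180.0, 0.0, -76.2]
ft_force: [-0.9, 0.6, -4.9]
finger_gap: 13.2
time: 16.7
tool_pos: [465.5, 239.0, 185.5]
tcp_rot: [-180.0, 0.0, -76.2]
ft_force: [-1.4, -0.8, -0.3]
finger_gap: 13.1
t 16.7 tcp [465.5 239.  185.5] [-179.97    0.    -76.18] F [-1.4 -0.8 -0.3] gap 13.1 -> shift (before turn) [-0.1  0.2  0. ] turn 0.02
[-0.12103121  0.26525687  0.02734183]
```

```bash
python3 -m pendant '[[0,0,0,0.5,0],[0,0,0,0,0],[0,0,0,0,0]]'; python3 -m pendant '[[0,0,0,0.5,0],[0,0,0,0,0],[0,0,0,0,0]]'
python3 -c "
from h import *
go(465.3,239.0,185.5,-76.2)
print(r.sense()['wrist_torque'])"
```

```text
time: 17.0
tool_pos: [465.5, 239.0, 185.5]
tcp_rot: [-180.0, 0.0, -76.2]
ft_force: [-4.3, -2.7, 4.8]
finger_gap: 13.0
time: 17.3
tool_pos: [465.6, 239.0, 185.5]
tcp_rot: [-179.9, 0.0, -76.2]
ft_force: [-5.9, -2.5, 9.1]
finger_gap: 13.2
t 17.3 tcp [465.6 239.  185.5] [-179.95    0.    -76.17] F [-5.9 -2.5  9.1] gap 13.2 -> shift (before turn) [-0.1  0.2 -0. ] turn 0.03
[-0.432885    0.96979118 -0.02358405]
```

```bash
python3 - <<'E'
from h import *
for n in("top","side"):
    p,d=optics.snapshot(n); cv2.imwrite(f"pics/{n}2.png",p); W=cloud(n,d); T=r.sense()["tool_pos"]
    m=(np.hypot(W[...,0]-T[0],W[...,1]-T[1])<150)&(abs(W[...,2]-164)<8); P=W[m]
    A=np.c_[P[:,:2]-P[:,:2].mean(0),np.ones(len(P))]; c=np.linalg.lstsq(A,P[:,2],rcond=None)[0]
    print(n,np.median(P[:,2]),cv2.minAreaRect(P[:,:2].astype(np.float32)),"slope",c)
a=cv2.imread("pics/side2.png")[230:330,160:300]; cv2.imwrite("pics/side2c.png",cv2.resize(a,None,fx=5,fy=5,interpolation=cv2.INTER_CUBIC))
E
```

```text
top 163.53294639177784 ((463.7941589355469, 238.57029724121094), (210.04400634765625, 131.0234375), 13.855023384094238) slope [-2.14414878e-03 -3.76795130e-03  1.63707679e+02]
side 165.06295229677107 ((467.2860107421875, 239.0482177734375), (210.991455078125, 135.68055725097656), 14.181326866149902) slope [ 3.15035418e-04 -3.60540037e-03  1.64938408e+02]
```

View pics/side2c.png

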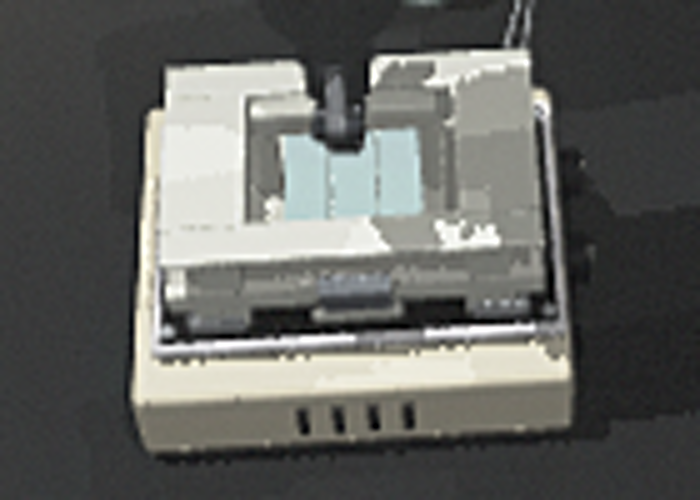

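```bash
python3 -m pendant '[[0,0,0.5,0,0],[0,0,0,0,0],[0,0,0,0,0]]'; python3 -m pendant '[[0,0,0,0.5,0],[0,0,0,0,0],[0,0,0,0,0]]';python3 -m pendant '[[0,0,0,0.5,0],[0,0,0,0,0],[0,0,0,0,0]]'
python3 -c "
from h import *
go(465.3,239.0,185.5,-76.2)
print(r.sense()['wrist_torque'])"
```

```text
time: 17.7
tool_pos: [465.6, 239.0, 185.5]
tcp_rot: [-179.9, 0.0, -76.2]
ft_force: [-3.2, -2.3, 6.8]
finger_gap: 13.2
time: 18.0
tool_pos: [465.6, 239.0, 185.5]
tcp_rot: [-179.9, 0.0, -76.2]
ft_force: [-4.6, -2.5, 9.9]
finger_gap: 13.1
time: 18.3
tool_pos: [465.6, 239.0, 185.5]
tcp_rot: [-179.9, 0.0, -76.2]
ft_force: [-7.4, -4.3, 13.2]
finger_gap: 13.0
t 18.3 tcp [465.6 239.  185.5] [-1.7986e+02  1.0000e-02 -7.6170e+01] F [-7.4 -4.3 13.2] gap 13.0 -> shift (before turn) [-0.1  0.3 -0. ] turn 0.03
[-0.55633114  1.15018464 -0.03228278]
```

```bash
python3 -m pendant '[[0,0,0,0,0],[0,0,0.5,-1,0],[0,0,0,-0.8,0],[0,0,0,0,0],[0,0,0,0,0]]'; python3 -m pendant '[[0,0,0,-0.5,0],[0,0,0,0,0],[0,0,0,0,0]]';python3 -m pendant '[[0,0,0,-0.4,0],[0,0,0,0,0],[0,0,0,0,0]]'
```

```text
time: 18.8
tool_pos: [465.1, 238.9, 185.5]
tcp_rot: [-179.9, 0.0, -76.2]
ft_force: [2.9, -0.7, 5.0]
finger_gap: 13.2
time: 19.1
tool_pos: [464.6, 238.8, 185.5]
tcp_rot: [-180.0, 0.0, -76.2]
ft_force: [3.8, 1.2, 2.9]
finger_gap: 13.0
time: 19.4
tool_pos: [464.3, 238.7, 185.5]
tcp_rot: [180.0, 0.0, -76.2]
ft_force: [2.7, 0.9, 0.3]
finger_gap: 13.2
```

```bash
python3 -m pendant '[[0,0,-0.3,-0.5,0],[0,0,0,0,0],[0,0,0,0,0]]'; python3 -m pendant '[[0,0,0,-0.5,0],[0,0,0,0,0],[0,0,0,0,0]]';python3 -m pendant '[[0,0,0,-0.4,0],[0,0,0,0,0],[0,0,0,0,0]]'
```

```text
time: 19.7
tool_pos: [464.2, 238.6, 185.6]
tcp_rot: [179.9, -0.0, -76.2]
ft_force: [1.7, 1.1, -3.5]
finger_gap: 13.4
time: 20.0
tool_pos: [464.2, 238.5, 186.3]
tcp_rot: [179.9, -0.0, -76.2]
ft_force: [1.5, -0.5, -6.3]
finger_gap: 13.1
time: 20.3
tool_pos: [464.2, 238.5, 186.4]
tcp_rot: [179.9, -0.0, -76.2]
ft_force: [2.3, -0.6, -11.5]
finger_gap: 13.2
```

```bash
python3 -m pendant '[[0,0,0,0.6,0],[0,0,0,0.6,0],[0,0,0,0.5,0],[0,0,0,0.4,0],[0,0,0,0,0],[0,0,0,0,0]]'
python3 -m pendant '[[0.3,0,0,0,0],[1,0,0,0,0],[1,0,0,0,0],[1,0,0,0,0],[1,0,0,0,0],[1,0,0,0,0],[1,0,0,0,0],[1,0,0,0,0]]'
```

```text
time: 20.9
tool_pos: [465.0, 238.9, 185.6]
tcp_rot: [-180.0, 0.0, -76.2]
ft_force: [0.2, 0.4, -2.4]
finger_gap: 12.8
time: 21.7
tool_pos: [464.7, 238.8, 185.1]
tcp_rot: [-180.0, 0.0, -76.2]
ft_force: [-0.2, -0.2, 0.2]
finger_gap: 85.5
```

```bash
python3 -m pendant '[[1,0,0,-10,0],[1,0,0,-20,0],[1,0,0,-30,0],[1,0,0,-40,0],[1,0,0,-40,0],[1,0,0,-40,0],[1,0,0,-30,0],[1,0,0,-10,0],[1,0,0,0,0],[1,0,0,0,0]]'
python3 - <<'E'
from h import *
for n in("wrist","top","side"):
    p,d=optics.snapshot(n); cv2.imwrite(f"pics/{n}3.png",p); W=cloud(n,d)
    m=(np.hypot(W[...,0]-465,W[...,1]-239)<150)&(abs(W[...,2]-164)<8); P=W[m]
    A=np.c_[P[:,:2]-P[:,:2].mean(0),np.ones(len(P))]; c=np.linalg.lstsq(A,P[:,2],rcond=None)[0]
    print(n,np.median(P[:,2]),cv2.minAreaRect(P[:,:2].astype(np.float32)),"slope",c)
a=cv2.imread("pics/side3.png")[220:340,150:310]; b=cv2.imread("pics/wrist3.png")
cv2.imwrite("pics/fin.png",np.hstack([cv2.resize(a,(400,300),interpolation=cv2.INTER_CUBIC),cv2.resize(b,(400,300))]))
E
```

```text
time: 22.7
tool_pos: [464.4, 238.7, 403.7]
tcp_rot: [179.9, -0.0, -76.2]
ft_force: [-0.2, -0.6, -0.3]
finger_gap: 85.5
wrist 162.034949358475 ((464.23809814453125, 238.23526000976562), (210.12025451660156, 130.14231872558594), 13.695361137390137) slope [-4.55398443e-04  3.52439361e-04  1.62003715e+02]
top 163.7532951647829 ((463.5567321777344, 237.1269073486328), (210.9568328857422, 129.5811309814453), 14.495166778564453) slope [ 5.52308481e-04 -2.44639337e-03  1.63792638e+02]
side 164.78008430522948 ((466.8297119140625, 237.50267028808594), (210.23330688476562, 135.75735473632812), 13.814996719360352) slope [-1.01819577e-03 -7.66771016e-04  1.64776979e+02]
```

View pics/fin.png

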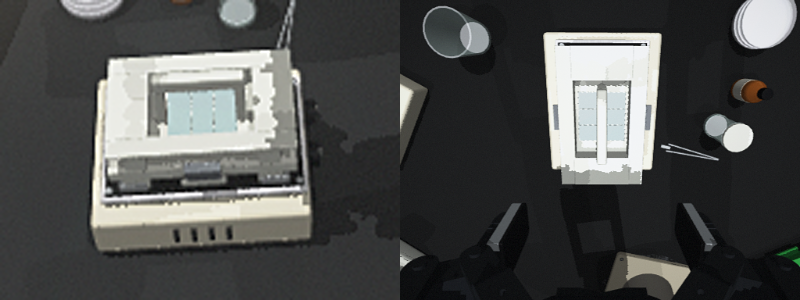

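```bash
python3 -c "
from h import *
hand_in()"
```

```text
the job is handed in; nothing more can be done
```

I stacked the white tray on the shaker's tray, let go of it and handed the job in at about 23 s. `hand_in()` reports no verdict.

**What I did:** I gripped the tray by its handle at 50 N, lifted it level and took the centre of the lower tray from the wrist and fixed cameras. I lowered the tray in 1 mm steps. The lugs went into the sockets without touching the rim. I pressed down to a hard stop at the expected home height, with about 18 N at most on the shaker counting the tray's weight, against the 45 N limit.

**Last checks:**
- **Clips:** A gentle upward pull moved the tray about 0.9 mm. It then resisted with about 7 N beyond its weight, so the clips hold. I pushed it back down to the home height before opening the gripper.
- **Height:** After release the rim read 163.8 mm (top camera), 164.8 mm (side) and 162.0 mm (wrist), against 164 mm expected. The wrist camera read about 1 mm low throughout, so these agree to about 1 mm.
- **Level and position:** Tilt came out at 0.003 rad or less. The tray is parallel to the shaker within about 1°; the top camera's single reading of 14.5° differs from the 13.7–13.8° of the other two.
- **Surroundings:** The gripper is open and about 220 mm above the placing height, touching nothing. The bystanders in the last view showed no sign of having been moved, but I did not measure them.

**One thing that differed:** The clip resistance on the way down was weaker than described. I read only about 5–6 N of rise near 192 mm, which then dropped off. I therefore relied on the hard stop and the upward pull to confirm the clips.

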